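# Hang the seedling trough on its twin-pin draining stand

## Task

Take the longer of the two grey seedling troughs by its handle and hang it on the steel stand, one ear hole over each of the two pins, lowering it until both ears rest level on the shoulder bars before you let go. Leave the shorter trough where it stands.

Things in the scene. Friction and masses are not known exactly. Their poses are not given: they have to be found in the camera images.
- long_trough_grip (a point): Centre of the handle bar (along y; 110 long, 16 wide in x, 14 mm high) of the longer grey trough, 105 mm above its underside. Body 110 (y) x 80 (x) x 60 mm high, z up, 0.25-0.5 kg, standing on the table. At each end a flat ear, 6 mm thick, flush with the rim, its underside 51 mm below this point, with a 36 mm hole 80 mm from the middle along y. 220 mm over the ears. Half-turn symmetric.
- short_trough_grip (a point): Centre of the handle bar of the shorter grey trough, a bystander to leave alone, 105 mm above its underside: same width, height, ears, hole size and handle section, but its body is 70 mm long (y), 170 mm over the ears, holes 120 mm apart. z up.
- stand_seat (a point): Fixed steel stand: point midway between its two upright pins, level with the shoulder bars, 100 mm above the table. Pins 80 mm either side along y, 10 mm thick, 25 mm tall above the shoulders, tips tapered. Each pin rises from a level shoulder bar (80 mm along x, 20 mm wide) on a post; the ears rest on these, the body hangs between, over a base plate 230 x 120 x 10 mm. z up, half-turn symmetric.
Mind the look-alikes: they are no part of the job. Leave any green or pink look-alike of the part that bears long_trough_grip alone.

How it is judged:
At the end, for the whole second after the job is handed in: The longer trough hangs at rest on the stand with a pin through each ear hole and both ears on the shoulder bars: handle centre within 18 mm sideways of the stand's middle and 51 mm (within 4 mm) above the shoulders, its length within 0.2 rad of the line of the pins, level within 0.06 rad (horizontal distance between long_trough_grip and stand_seat below 0.018 m and z of long_trough_grip in the frame of stand_seat between 0.047 and 0.055 m and angle between the y axis of long_trough_grip and the y axis of stand_seat, either way round below 0.2 rad and angle between long_trough_grip's own z axis and vertical below 0.06 rad and contact force between long_trough and stand above 0.5 N and linear speed of long_trough below 0.02 m/s); the robot touches nothing.
It fails at once if the shorter trough is moved more than 30 mm (distance of short_trough_grip from where it was at the start of the episode above 0.03 m).
It fails at once if the longer trough is let go over the stand while its ears are still more than 15 mm above the shoulders (horizontal distance between long_trough_grip and stand_seat below 0.1 m and z of long_trough_grip in the frame of stand_seat above 0.066 m and contact force between the fingers and long_trough below 0.1 N).
It also fails if it takes over 38 s, if anything falls off the work surface, if the arm or the gripper's body presses on something with over 40 N, if the wrist force passes 120 N, or if a joint passes its speed limit or range.

## Robot

A 7-joint arm with a two-finger parallel gripper is mounted at the origin on the work surface. World frame = base frame: x ahead of the robot, y to its left, z up, the work surface at z = 0. Lengths are in m, angles in rad, forces in N, time in s.
With the tool pointing down it reaches from about 0.425 to 0.925 m from the base axis. Payload 6.8 kg.
Tool frame: the origin (TCP) lies at the very end of the fingers, on their centre line; the grasp point (between the pads) lies 19 mm behind it; z points along the fingers, y is the line along which they close (so a half turn about z gives the same grasp; the last joint's range is limited). The gripper opens to 85 mm and grips with 20 to 120 N. Pads are 22 mm wide; open, the fingers measure 114 mm over their backs; the gripper's body (76 mm by 85 mm) begins 54 mm behind the grasp point. The pads swing forward as they close: fully open they stand 13 mm farther back than shut.
Start: joints at [-1.43, 0.477, 0.022, 1.555, -0.011, 1.109, -0.083], TCP at [0.166, 0.654, 0.231] pointing down, gripper open.
Joint ranges: [-2.96, 2.96], [-0.34, 2.1], [-1.41, 1.46], [0.24, 2.44], [-1.37, 4.51], [0.17, 1.92], [-2.96, 2.96]. Speed limits (rad/s): [2.39, 2.39, 3.14, 3.14, 3.14, 3.14, 3.14].

## Interface

Orientations are given as a rotation vector (axis times angle).
In Python, from bench import get_obs, viewer, r gives the robot as it stands. The module is installed in compiled form; this text tells all that it offers.
- The arm moves only by the tool play_rows, never from a script. Its argument "commands" is a list that holds one entry, the list of rows, each a list of 5 numbers: the gripper's target within -1 to 1 (shut at 1, half-way at 0, fully open at -1), then the shift along the tool's x, y, z scaled (see below), then the turn about the tool's z scaled (see below). A call has 1 to 12 rows; each row is the pose to reach, as a shift and turn from the pose commanded when the call began, along the tool's axes at that moment; what a row does not reach only later rows make up. The controller multiplies each number of a shift by 0.2 m and each number of a turn by pi/2 rad. A row lasts 1/12 s, in which the tool goes at most 41.7 mm and 7.16 degrees, less where a joint would pass 70% of its speed; a pose out of reach is approached as far as the arm can. A call with a number of a shift or a turn outside -1 to 1 is refused whole. A call with a gripper value outside its range is refused whole. The fingers move at their own pace and stop on an object; "grip_force" is the grip in N (left out, the last holds). Time passes only in rows, so rows that repeat a pose let the fingers close. It gives the time, the measured TCP pose, the force, the opening and the grip force at its end, in the units of the state.
- get_obs(): the state, without advancing time (a new reading comes with each control period).
- viewer.grab_frame(name): name is "side" or "top" or "wrist"; returns a dict with "pixels" (480x640x3 uint8, red, green, blue), "fovy" (degrees; the focal length in pixels is half the picture's height over the tangent of half this angle, whatever the lens; pixels are square), "cx", "cy" (the principal point, pixels), "distortion" ([k1, k2, p1, p2, k3] as OpenCV has them; the pictures are not rectified), "world_to_cam" (4x4, takes a point from world to camera coordinates); the wrist camera has in their place "hand_eye" (4x4, takes a point from camera to tool coordinates, whose origin is the TCP and whose axes are the flange's). Camera axes: x right, y up, looking along -z (the intrinsics and any distortion apply to the point x, -y, -z); pixel columns grow to the right and rows downward; lengths in m; the calibration is good to about 2 mm. A picture is of the moment at which its call begins: read the wrist's pose just before it. There is no depth.
- r.hand_in(): hands the job in; it is judged then, once.
Trained networks look in a picture, given as the dict that the camera call returned (one of the last four; its "shot" number tells which), for a name from the list of things; names that differ only in an ending like _2 or _b are one class to them, and where a whole thing is asked for, a point or a joint stands for the part that bears it (a point fixed in the world has none). Each returns a list of dicts, best first, with "score" (0 to 1); they miss things now and then, are a little off and sometimes report something else, mostly with a low value. They report only what shows in the picture. A call takes as long as a camera call. They do not tell look-alikes from the thing itself.
- viewer.trace(picture, thing): "pixels" (480x640 bool, what is visible of it) and "rect" ([left, top, right, bottom] in pixels, round what is visible of it).
The state is a dict: "clock": time; "joints": joint angles; "qvel": joint speeds; "tau": joint torques, N m; "tcp_pos": TCP position; "orientation": TCP orientation; "contact_force": force on the tool from outside, world axes, zero at the start; "moment": the same for the moment, N m; "grip_width": finger opening in m; "gripper_force": force on a finger pad.
Only numpy, scipy, OpenCV 4.12 (cv2) and the standard library are available. Lean on these libraries where they do the work, as an engineer would, in place of code of your own. Each camera call takes 0.05 s, during which the arm holds its last target. There are 200 camera calls.

## Working session

There is one attempt and no reset: what is moved stays moved. The work goes in short steps, Python scripts to look and compute and a tool call to move; the robot and the scene stay as the last step left them, time stands still between calls to the robot, and variables do not carry over. Pictures are saved under pics/ and viewed, at most 10 in all, crops included, and the job is handed in when it is done.

Besides the shell and the picture viewer there is one more tool, called after "Emit:" in YAML: its name, and indented under it one key for each argument. play_rows: Moves the arm, as the interface text tells. Shifts and turns lie within -1 to 1; 1 stands for 0.2 m of shift or pi/2 rad of turn. Its arguments: {"type":"object","properties":{"commands":{"type":"array","items":{"type":"array","items":{"type":"array","items":{"type":"number","minimum":-1,"maximum":1}}}},"grip_force":{"type":"number"}},"required":["commands"]}

```bash
mkdir -p pics; cat > h.py <<'E'
import numpy as np, cv2
from bench import get_obs, viewer, r
def K(p):
    f=240/np.tan(np.radians(p["fovy"])/2); return np.array([[f,0,p["cx"]],[0,f,p["cy"]],[0,0,1.]])
def w2c(p,o=None):
    if "world_to_cam" in p: return np.array(p["world_to_cam"])
    T=np.eye(4);T[:3,:3]=cv2.Rodrigues(np.array(o["orientation"]))[0];T[:3,3]=o["tcp_pos"]
    return np.linalg.inv(T@np.array(p["hand_eye"]))
def proj(p,X,o=None):
    M=np.diag([1,-1,-1,1.])@w2c(p,o)
    return cv2.projectPoints(np.atleast_2d(X).astype(float),cv2.Rodrigues(M[:3,:3])[0],M[:3,3],K(p),np.array(p["distortion"],float))[0][:,0]
def atz(p,uv,z,o=None):
    M=np.diag([1,-1,-1,1.])@w2c(p,o); C=np.linalg.inv(M)
    d=cv2.undistortPoints(np.array(uv,float).reshape(-1,1,2),K(p),np.array(p["distortion"],float))[:,0]
    d=np.c_[d,np.ones(len(d))]@C[:3,:3].T; c=C[:3,3]
    return c+d*((z-c[2])/d[:,2])[:,None]
def save(p,n): cv2.imwrite(f"pics/{n}.png",p["pixels"][...,::-1])
E
python3 - <<'E'
from h import *
o=get_obs();print({k:np.round(v,3) for k,v in o.items()})
for n in ["top","side"]:
    p=viewer.grab_frame(n);save(p,n)
    for t in ["long_trough_grip","short_trough_grip","stand_seat"]:
        for d in viewer.trace(p,t):
            m=d["pixels"];ys,xs=np.nonzero(m);print(n,t,round(d["score"],2),np.round(d["rect"]),m.sum(),p["pixels"][m].mean(0).round(),atz(p,[[xs.mean(),ys.mean()]],.08).round(3))
    print(np.linalg.inv(w2c(p))[:3,3].round(2))
E
```

```text
{'clock': np.float64(0.0), 'joints': array([-1.43 ,  0.478,  0.022,  1.556, -0.011,  1.109, -0.083]), 'qvel': array([ 0.001, -0.   ,  0.001,  0.   , -0.001,  0.001,  0.001]), 'tau': array([ 0.0000e+00, -5.9646e+01,  1.6080e+00, -2.8119e+01,  1.3000e-02,
        9.0000e-03,  0.0000e+00]), 'tcp_pos': array([0.166, 0.654, 0.23 ]), 'orientation': array([-3.900e-01, -3.117e+00,  3.000e-03]), 'contact_force': array([0.055, 0.245, 0.319]), 'moment': array([ 0.023,  0.021, -0.032]), 'gripper_force': np.float64(0.0), 'grip_width': np.float64(0.086)}
top long_trough_grip 0.91 [219.  64. 326. 129.] 3581 [136.  86. 103.] [[0.802 0.183 0.08 ]]
top long_trough_grip 0.9 [188. 325. 277. 441.] 4426 [44. 99. 54.] [[0.221 0.257 0.08 ]]
top long_trough_grip 0.86 [234. 162. 337. 207.] 3656 [76. 78. 78.] [[0.611 0.151 0.08 ]]
top long_trough_grip 0.58 [123. 215. 232. 294.] 4041 [137.  89. 104.] [[0.465 0.368 0.08 ]]
top short_trough_grip 0.81 [261. 231. 352. 279.] 3007 [80. 81. 81.] [[0.462 0.114 0.08 ]]
top stand_seat 0.95 [395. 210. 517. 293.] 6440 [137. 139. 140.] [[ 0.468 -0.182  0.08 ]]
[0.34 0.07 1.01]
side long_trough_grip 0.89 [223. 160. 294. 212.] 1990 [124.  64.  80.] [[0.461 0.324 0.08 ]]
side long_trough_grip 0.76 [383. 164. 424. 227.] 1805 [145.  78.  95.] [[0.79  0.141 0.08 ]]
side long_trough_grip 0.76 [121. 195. 207. 264.] 3040 [26. 72. 26.] [[0.22 0.22 0.08]]
side short_trough_grip 0.85 [260. 211. 305. 268.] 1813 [69. 69. 68.] [[0.456 0.079 0.08 ]]
side stand_seat 0.61 [278. 290. 406. 421.] 7724 [157. 158. 158.] [[ 0.459 -0.249  0.08 ]]
side stand_seat 0.29 [315. 184. 363. 244.] 1908 [65. 65. 63.] [[0.602 0.111 0.08 ]]
[ 0.28 -0.68  0.72]
```

View pics/top.png

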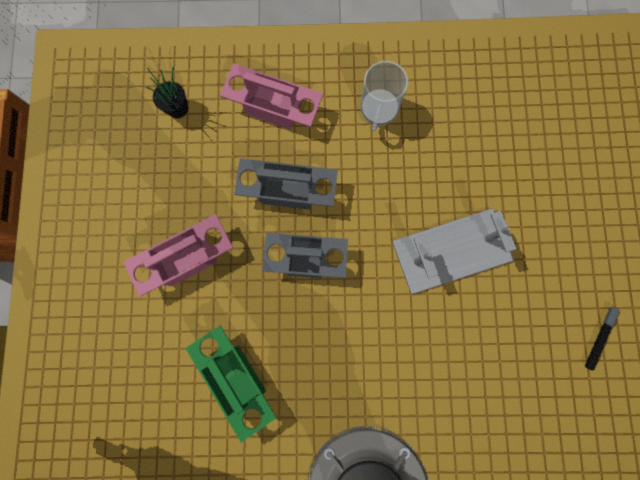

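View pics/side.png

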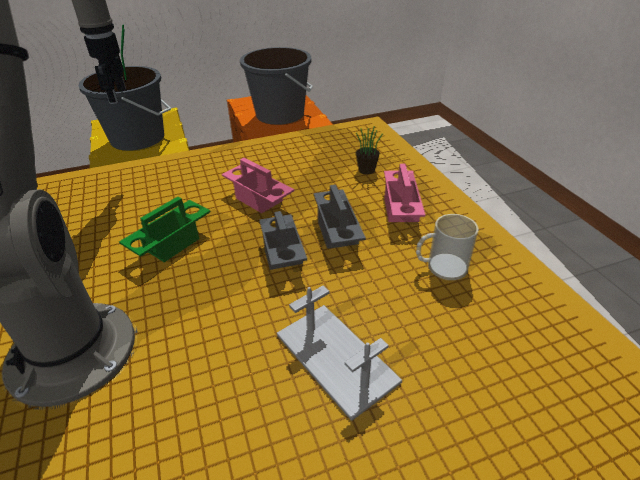

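The top view shows the long grey trough at about (286,183), the short one at (306,256), and the stand at (456,250) with shoulder bars near (424,258) and (502,231). The pink and green troughs are look-alikes. Next I fit the silhouettes in both views to get poses.

```bash
cat >> h.py <<'E'
from scipy.optimize import minimize
def box(c,s): return np.array([[c[i]+s[i]/2*q for i,q in enumerate(k)] for k in np.ndindex(2,2,2) for k in [[2*a-1 for a in k]]])
TR=[box((0,0,-.075),(.08,.11,.06)),box((0,0,-.048),(.08,.22,.006)),box((0,0,0),(.016,.11,.014)),box((0,.0525,-.025),(.016,.005,.05)),box((0,-.0525,-.025),(.016,.005,.05))]
t=np.linspace(0,2*np.pi,24,endpoint=False)
HO=[np.c_[.018*np.cos(t),s*.08+.018*np.sin(t),0*t+z] for s in (1,-1) for z in (-.045,-.051)]
ST=[box((0,0,-.095),(.12,.23,.01))]+[b for s in (.08,-.08) for b in (box((0,s,-.005),(.08,.02,.01)),box((0,s,-.05),(.012,.012,.1)),box((0,s,.0125),(.008,.008,.025)))]
S=4
def render(p,parts,holes,q,z,o=None):
    c,s=np.cos(q[2]),np.sin(q[2]);R=np.array([[c,-s,0],[s,c,0],[0,0,1]]);t0=np.array([q[0],q[1],z])
    f=lambda P:cv2.convexHull((proj(p,P@R.T+t0,o)*S).astype(np.int32))
    im=np.zeros((480*S,640*S),np.uint8)
    for P in parts[:2] if holes else parts: cv2.fillConvexPoly(im,f(P),1)
    for i in range(0,len(holes),2):
        h=[np.zeros_like(im) for _ in 'ab']
        for k in (0,1): cv2.fillConvexPoly(h[k],f(holes[i+k]),1)
        im[(h[0]&h[1])>0]=0
    if holes:
        for P in [parts[0]]+parts[2:]: cv2.fillConvexPoly(im,f(P),1)
    return cv2.resize(im.astype(np.float32),(640,480),interpolation=cv2.INTER_AREA)
def fit(pm,parts,holes,q0,z):
    def cost(q):
        return sum(np.abs(render(p,parts,holes,q,z,o)-m).sum()/m.sum() for p,m,o in pm)
    b=minimize(cost,q0,method="Nelder-Mead",options=dict(initial_simplex=np.array(q0)+np.array([[0,0,0],[.015,0,0],[0,.015,0],[0,0,.15]]),xatol=2e-4,fatol=1e-4,maxiter=120))
    return b.x,b.fun
E
cat > m.py <<'E'
from h import *
ps=[viewer.grab_frame(n) for n in ("top","side")]
def mask(p,names,xyz):
    u=proj(p,xyz)[0]; best=None
    for n in names:
        for d in viewer.trace(p,n):
            ys,xs=np.nonzero(d["pixels"]); e=np.hypot(xs.mean()-u[0],ys.mean()-u[1])
            if best is None or e<best[0]: best=(e,d["pixels"].astype(np.float32))
    return best if best[0]<25 else None
for nm,names,parts,h,q0,z in [("long",["long_trough_grip","stand_seat","short_trough_grip"],TR,HO,(.605,.15,-.05),.105),("stand",["stand_seat"],ST,[],(.46,-.19,.3),.1),("short",["short_trough_grip"],TR,HO,(.455,.11,0),.105)]:
    if nm=="short":
        sc=lambda P:P*np.array([1,170/220,1]); parts=[box((0,0,-.075),(.08,.07,.06)),box((0,0,-.048),(.08,.17,.006)),box((0,0,0),(.016,.07,.014))]; h=[P-np.array([0,np.sign(P[:,1].mean())*.02,0]) for P in HO]
    pm=[]
    for p in ps:
        m=mask(p,names,(q0[0],q0[1],.06))
        if m: pm.append((p,m[1],None))
    for sub in ([pm] + [[x] for x in pm]):
        x,f=fit(sub,parts,h,q0,z); print(nm,len(sub),x.round(4),round(f,3))
    if nm!="short":
        for p,k in zip(ps,"ts"):
            im=p["pixels"].copy() if nm=="long" else cv2.imread(f"pics/fit{k}.png")
            e=cv2.Canny((render(p,parts,h,fit(pm,parts,h,q0,z)[0],z)>.5).astype(np.uint8)*255,50,100)
            im=im[...,::-1].copy() if nm=="long" else im
            im[e>0]=(0,0,255); cv2.imwrite(f"pics/fit{k}.png",im)
a=cv2.imread("pics/fitt.png")[120:320,210:540];b=cv2.imread("pics/fits.png")[160:440,230:430]
a=cv2.resize(a,None,fx=1.4,fy=1.4);b=cv2.resize(b,None,fx=1.6,fy=1.6)
H=max(a.shape[0],b.shape[0]);pad=lambda i:cv2.copyMakeBorder(i,0,H-i.shape[0],0,0,0)
cv2.imwrite("pics/fit.png",np.hstack([pad(a),pad(b)]))
E
python3 m.py
```

```text
long 2 [ 0.6211  0.1534 -0.1407] 0.12
long 1 [ 0.6209  0.1527 -0.1393] 0.076
long 1 [ 0.6211  0.1533 -0.1381] 0.044
stand 2 [ 0.4762 -0.1978  0.2978] 0.066
stand 1 [ 0.4762 -0.1979  0.2975] 0.03
stand 1 [ 0.4763 -0.1973  0.3007] 0.034
short 2 [ 0.4663  0.1149 -0.099 ] 0.085
short 1 [ 0.4661  0.1147 -0.0973] 0.035
short 1 [ 0.4669  0.1165 -0.0965] 0.048
```

Emit:
play_rows:
  commands:
    - [[-0.2,-0.94,-0.62,0,0],[-0.2,-0.94,-0.62,0,0],[-0.2,-0.94,-0.62,0,0],[-0.2,-0.94,-0.62,0,0],[-0.2,-0.94,-0.62,0,0],[-0.2,-0.94,-0.62,0,0],[-0.2,-0.94,-0.62,0,0],[-0.2,-0.94,-0.62,0,0]]

```text
clock: 1.67
tcp_pos: [0.3188, 0.4871, 0.2316]
orientation: [0.394, 3.117, 0.001]
contact_force: [-0.4, -0.2, -0.4]
grip_width: 0.051
gripper_force: 0.0
```

Emit:
play_rows:
  commands:
    - [[-0.2,-0.94,-0.62,0,0],[-0.2,-0.94,-0.62,0,0],[-0.2,-0.94,-0.62,0,0],[-0.2,-0.94,-0.62,0,0],[-0.2,-0.94,-0.62,0,0],[-0.2,-0.94,-0.62,0,0],[-0.2,-0.94,-0.62,0,0],[-0.2,-0.94,-0.62,0,0]]

```text
clock: 2.33
tcp_pos: [0.4693, 0.3223, 0.2312]
orientation: [-0.39, -3.117, -0.001]
contact_force: [-1.1, 0.5, -0.0]
grip_width: 0.0513
gripper_force: 0.0
```

Emit:
play_rows:
  commands:
    - [[-0.2,-0.94,-0.62,0,0.5],[-0.2,-0.94,-0.62,0,0.5],[-0.2,-0.94,-0.62,0,0.5],[-0.2,-0.94,-0.62,0,0.5],[-0.2,-0.94,-0.62,0,0.93],[-0.2,-0.94,-0.62,0,0.93],[-0.2,-0.94,-0.62,0,0.93],[-0.2,-0.94,-0.62,0,0.93],[-0.2,-0.94,-0.62,0,0.93],[-0.2,-0.94,-0.62,0,0.93],[-0.2,-0.94,-0.62,0,0.93],[-0.2,-0.94,-0.62,0,0.93]]

```text
clock: 3.33
tcp_pos: [0.6202, 0.1593, 0.2307]
orientation: [-2.37, -2.06, -0.0]
contact_force: [0.2, -0.5, 0.0]
grip_width: 0.0513
gripper_force: 0.0
```

```bash
cat > go.py <<'E'
import sys
from h import *
def rel(x,y,z,a):
    o=get_obs();R=cv2.Rodrigues(np.array(o["orientation"]))[0]
    s=R.T@(np.array([x,y,z])-o["tcp_pos"])/.2
    cur=np.arctan2(R[1,1],R[0,1]); d=(a-cur+np.pi/2)%np.pi-np.pi/2
    print("t",round(float(o["clock"]),2),"tcp",np.round(o["tcp_pos"],4),"yaw",round(cur,4),"tilt",R[:,2].round(4),"w",round(float(o["grip_width"]),4),"F",np.round(o["contact_force"],1),"gf",o["gripper_force"])
    print("shift",s.round(3),"turn",round(-d/(np.pi/2),3))
if __name__=="__main__": rel(*map(float,sys.argv[1:]))
E
python3 go.py .621 .153 .084 -.14
python3 - <<'E'
from h import *
o=get_obs();p=viewer.grab_frame("wrist");im=p["pixels"].copy()
e=cv2.Canny((render(p,TR,HO,(.621,.153,-.14),.105,o)>.5).astype(np.uint8)*255,50,100);im[e>0]=(255,0,0)
cv2.imwrite("pics/w1.png",im[...,::-1])
ds=viewer.trace(p,"long_trough_grip")
for d in ds:
    m=d["pixels"].astype(np.float32); print(d["score"],d["rect"],fit([(p,m,o)],TR,HO,(.615,.15,-.12),.105))
E
```

```text
t 3.33 tcp [0.6202 0.1593 0.2307] yaw -0.1396 tilt [-0.0012  0.0014 -1.    ] w 0.0513 F [ 0.2 -0.5  0. ] gf 0.0
shift [-0.031  0.009  0.733] turn 0.0
0.88 [265.3, 77.8, 378.3, 340.2] (array([ 0.61971596,  0.15346003, -0.14367317]), np.float64(0.07396984845399857))
0.78 [34.7, 1.6, 201.3, 97.8] (array([ 0.71592593, -0.27407407,  1.80777778]), np.float64(1.0))
0.76 [473.0, 3.0, 640.0, 276.5] (array([ 0.71592593, -0.27407407,  1.80777778]), np.float64(1.0))
```

View pics/w1.png

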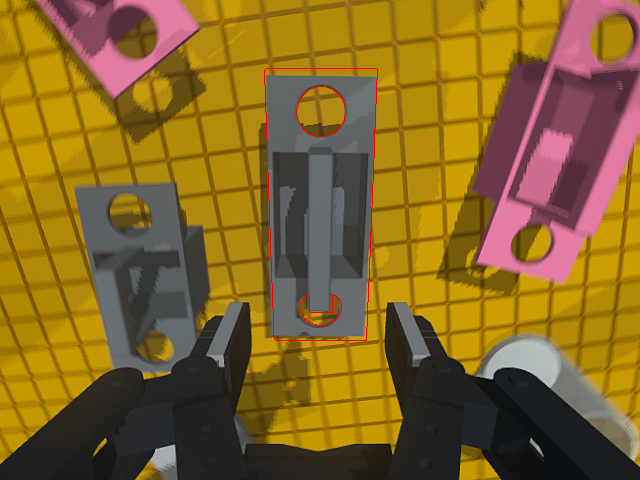

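The wrist view confirms the fit: the projected red outline lies on the long trough, with holes at (321,111) and (320,309). I'll descend and grip.

Emit:
play_rows:
  commands:
    - [[-0.2,-0.031,0.007,0.15,0],[-0.2,-0.031,0.007,0.3,0],[-0.2,-0.031,0.007,0.45,0],[-0.2,-0.031,0.007,0.6,0],[-0.2,-0.031,0.007,0.68,0],[-0.2,-0.031,0.007,0.73,0],[-0.2,-0.031,0.007,0.73,0],[-0.2,-0.031,0.007,0.73,0]]

```text
clock: 4.1
tcp_pos: [0.6219, 0.1497, 0.0856]
orientation: [-2.367, -2.065, -0.001]
contact_force: [0.4, -1.4, 0.9]
grip_width: 0.0511
gripper_force: 0.0
```

Emit:
play_rows:
  commands:
    - [[1,0,0,0,0],[1,0,0,0,0],[1,0,0,0,0],[1,0,0,0,0],[1,0,0,0,0],[1,0,0,0,0],[1,0,0,0,0],[1,0,0,0,0],[1,0,0,0,0],[1,0,0,0,0]]
  grip_force: 60

```text
clock: 4.93
tcp_pos: [0.6216, 0.1489, 0.0865]
orientation: [-2.369, -2.062, -0.001]
contact_force: [-3.5, 0.3, 6.9]
grip_width: 0.0152
gripper_force: 58.8
```

```bash
python3 go.py .621 .153 .25 -.14
```

```text
t 4.93 tcp [0.6216 0.1489 0.0865] yaw -0.1387 tilt [-0.      0.0013 -1.    ] w 0.0152 F [-3.5  0.3  6.9] gf 58.779895305633545
shift [ 0.021 -0.006 -0.817] turn 0.001
```

Emit:
play_rows:
  commands:
    - [[1,0,0,-0.1,0],[1,0,0,-0.2,0],[1,0,0,-0.35,0],[1,0,0,-0.5,0],[1,0,0,-0.65,0],[1,0,0,-0.8,0],[1,0,0,-0.85,0],[1,0,0,-0.85,0],[1,0,0,-0.85,0]]

```text
clock: 5.68
tcp_pos: [0.6211, 0.1485, 0.2542]
orientation: [-2.369, -2.062, 0.001]
contact_force: [-0.3, 0.5, -4.6]
grip_width: 0.0152
gripper_force: 59.7
```

```bash
python3 go.py .4762 -.1978 .255 .298
```

```text
t 5.68 tcp [0.6211 0.1485 0.2542] yaw -0.1386 tilt [-1.1e-03  1.0e-04 -1.0e+00] w 0.0152 F [-0.3  0.5 -4.6] gf 59.70272183418274
shift [-1.815 -0.478 -0.003] turn -0.278
```

Emit:
play_rows:
  commands:
    - [[1,-0.1,-0.03,0,0],[1,-0.25,-0.07,0,0],[1,-0.4,-0.11,0,0],[1,-0.55,-0.15,0,0],[1,-0.7,-0.19,0,0],[1,-0.85,-0.22,0,0],[1,-0.91,-0.24,0,0],[1,-0.91,-0.24,0,0]]

```text
clock: 6.35
tcp_pos: [0.546, -0.0295, 0.2532]
orientation: [-2.375, -2.053, 0.007]
contact_force: [-0.4, 0.8, -4.0]
grip_width: 0.0151
gripper_force: 59.7
```

Emit:
play_rows:
  commands:
    - [[1,-0.1,-0.03,0,-0.03],[1,-0.25,-0.07,0,-0.08],[1,-0.4,-0.11,0,-0.12],[1,-0.55,-0.15,0,-0.17],[1,-0.7,-0.19,0,-0.22],[1,-0.85,-0.22,0,-0.26],[1,-0.905,-0.24,0,-0.278],[1,-0.905,-0.24,0,-0.278],[1,-0.905,-0.24,0,-0.278],[1,-0.905,-0.24,0,-0.278]]

```text
clock: 7.18
tcp_pos: [0.4768, -0.1959, 0.2542]
orientation: [-1.864, -2.526, 0.0]
contact_force: [0.1, -0.3, -4.7]
grip_width: 0.0149
gripper_force: 59.7
```

```bash
python3 go.py .4762 -.1978 .255 .298
cat > f.py <<'E'
from h import *
import sys
z=float(sys.argv[1]);o=get_obs();P=[];t=o["tcp_pos"]
for n in ("top","side","wrist"):
    p=viewer.grab_frame(n);oo=o if n=="wrist" else None
    for d in viewer.trace(p,"long_trough_grip"):
        m=d["pixels"].astype(np.float32);ys,xs=np.nonzero(m);u=proj(p,[t[0],t[1],z-.04],oo)[0]
        e=np.hypot(xs.mean()-u[0],ys.mean()-u[1])
        if e<60: print(n,d["score"],round(e),fit([(p,m,oo)],TR,HO,(t[0],t[1],.29),z))
    save(p,n+sys.argv[2])
a=[cv2.imread(f"pics/{n}{sys.argv[2]}.png") for n in ("top","side","wrist")]
a=[a[0][150:350,350:590],a[1][150:450,220:460],cv2.resize(a[2],(400,300))]
a=[cv2.resize(i,(int(i.shape[1]*400/i.shape[0]),400)) if k==1 else i for k,i in enumerate(a)]
l=cv2.copyMakeBorder(np.vstack([cv2.resize(a[0],(360,300)),cv2.resize(a[2],(360,270))]),0,0,0,0,0)
r_=cv2.resize(a[1],(430,538));r_=cv2.copyMakeBorder(r_,0,l.shape[0]-538,0,0,0)
cv2.imwrite(f"pics/c{sys.argv[2]}.png",np.hstack([l,r_]))
E
python3 f.py .274 2
```

```text
t 7.18 tcp [ 0.4768 -0.1959  0.2542] yaw 0.2993 tilt [-1.6e-03  9.0e-04 -1.0e+00] w 0.0149 F [ 0.1 -0.3 -4.7] gf 59.736313819885254
shift [-0.008 -0.006 -0.004] turn 0.001
top 0.86 27 (array([ 0.47497923, -0.19143916,  0.29405219]), np.float64(0.7471674084663391))
side 0.69 14 (array([ 0.47449054, -0.19016811,  0.2915718 ]), np.float64(0.17510424554347992))
```

View pics/c2.png

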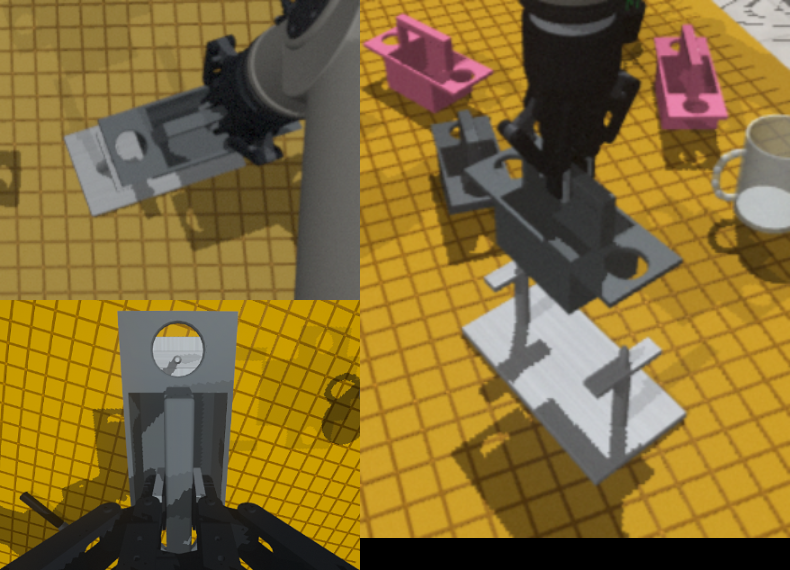

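The long trough is held above the stand, and the wrist crop shows a pin tip in the far ear hole at (178,360). The trough sits about 5 mm along its length from the TCP, so I'll compensate.

```bash
python3 go.py .4777 -.2023 .158 .298
```

```text
t 7.48 tcp [ 0.4768 -0.197   0.2551] yaw 0.2991 tilt [-2.e-04  1.e-04 -1.e+00] w 0.0148 F [ 0.3 -0.4 -3.8] gf 59.73695397377014
shift [-0.027 -0.003  0.486] turn 0.001
```

Emit:
play_rows:
  commands:
    - [[1,-0.027,-0.003,0,0],[1,-0.027,-0.003,0.05,0],[1,-0.027,-0.003,0.12,0],[1,-0.027,-0.003,0.2,0],[1,-0.027,-0.003,0.28,0],[1,-0.027,-0.003,0.36,0],[1,-0.027,-0.003,0.43,0],[1,-0.027,-0.003,0.47,0],[1,-0.027,-0.003,0.47,0],[1,-0.027,-0.003,0.47,0]]

```text
clock: 8.32
tcp_pos: [0.4773, -0.2033, 0.1611]
orientation: [-1.868, -2.526, 0.001]
contact_force: [1.0, -0.5, -3.8]
grip_width: 0.015
gripper_force: 59.7
```

```bash
python3 go.py .4777 -.2023 .1325 .298; python3 f.py .1805 3
```

```text
t 8.32 tcp [ 0.4773 -0.2033  0.1611] yaw 0.2974 tilt [-8.e-04 -2.e-04 -1.e+00] w 0.015 F [ 1.  -0.5 -3.8] gf 59.707703590393066
shift [0.004 0.004 0.143] turn -0.0
top 0.72 26 (array([ 0.4760288 , -0.19840782,  0.30874347]), np.float64(0.8901258111000061))
side 0.74 14 (array([ 0.47618307, -0.19637695,  0.29025905]), np.float64(0.23805329203605652))
```

View pics/c3.png

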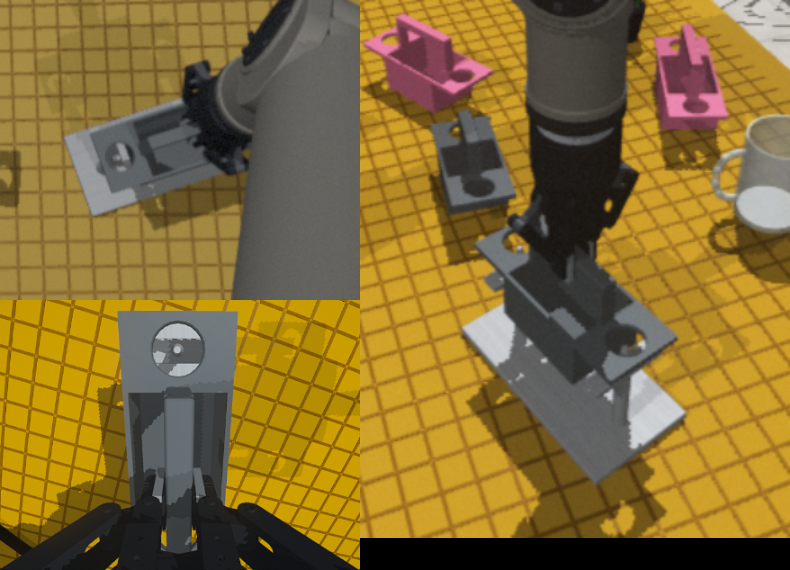

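The pin tip is now centred in the far ear hole at (177,349), and the side view agrees. I'll lower gently.

Emit:
play_rows:
  commands:
    - [[1,0,0,0.03,0],[1,0,0,0.06,0],[1,0,0,0.09,0],[1,0,0,0.11,0],[1,0,0,0.12,0],[1,0,0,0.13,0],[1,0,0,0.13,0],[1,0,0,0.13,0]]

```text
clock: 9.28
tcp_pos: [0.4775, -0.2032, 0.1353]
orientation: [-1.867, -2.526, 0.0]
contact_force: [-0.1, 0.4, -4.7]
grip_width: 0.0148
gripper_force: 59.7
```

```bash
python3 go.py .4777 -.2023 .1325 .298
```

```text
t 9.28 tcp [ 0.4775 -0.2032  0.1353] yaw 0.2977 tilt [-1.e-04 -1.e-04 -1.e+00] w 0.0148 F [-0.1  0.4 -4.7] gf 59.687198996543884
shift [0.004 0.002 0.014] turn -0.0
```

Emit:
play_rows:
  commands:
    - [[1,0,0,0.005,0],[1,0,0,0.01,0],[1,0,0,0.012,0],[1,0,0,0.015,0],[1,0,0,0.015,0]]

```text
clock: 9.7
tcp_pos: [0.4774, -0.2031, 0.1324]
orientation: [-1.867, -2.526, -0.0]
contact_force: [-0.5, -0.2, -2.2]
grip_width: 0.0152
gripper_force: 60.1
```

Contact has begun: the load fell from 4.7 to 2.2 N.

Emit:
play_rows:
  commands:
    - [[1,0,0,0.003,0],[1,0,0,0.006,0],[1,0,0,0.006,0],[1,0,0,0.006,0]]

```text
clock: 10.03
tcp_pos: [0.4771, -0.2033, 0.1321]
orientation: [-1.868, -2.525, -0.001]
contact_force: [-6.0, 2.5, 10.3]
grip_width: 0.0148
gripper_force: 61.9
```

Emit:
play_rows:
  commands:
    - [[0.5,0,0,0,0],[0.4,0,0,0,0],[0.2,0,0,0,0],[0,0,0,0,0],[0,0,0,0,0],[0,0,0,0,0],[0,0,0,0,0],[0,0,0,0,0]]

```text
clock: 10.7
tcp_pos: [0.4775, -0.2031, 0.131]
orientation: [-1.867, -2.526, 0.0]
contact_force: [-0.2, -0.4, -0.2]
grip_width: 0.0428
gripper_force: 0.0
```

Emit:
play_rows:
  commands:
    - [[0,0,0,-0.1,0],[0,0,0,-0.25,0],[0,0,0,-0.4,0],[0,0,0,-0.6,0],[0,0,0,-0.8,0],[0,0,0,-0.9,0],[0,0,0,-0.9,0],[0,0,0,-0.9,0]]

```text
clock: 11.37
tcp_pos: [0.478, -0.2032, 0.312]
orientation: [1.866, 2.525, 0.003]
contact_force: [-0.1, 1.4, -0.7]
grip_width: 0.0427
gripper_force: 0.0
```

```bash
python3 go.py .4777 -.2023 .1325 .298; python3 f.py .151 4
```

```text
t 11.37 tcp [ 0.478  -0.2032  0.312 ] yaw 0.2981 tilt [ 2.7e-03  2.0e-04 -1.0e+00] w 0.0427 F [-0.1  1.4 -0.7] gf 0.0
shift [ 0.005 -0.002  0.897] turn 0.0
top 0.71 6 (array([ 0.47637691, -0.19913805,  0.29541516]), np.float64(0.12393590062856674))
side 0.59 8 (array([ 0.47556067, -0.19640622,  0.29424004]), np.float64(0.09129326045513153))
```

View pics/c4.png

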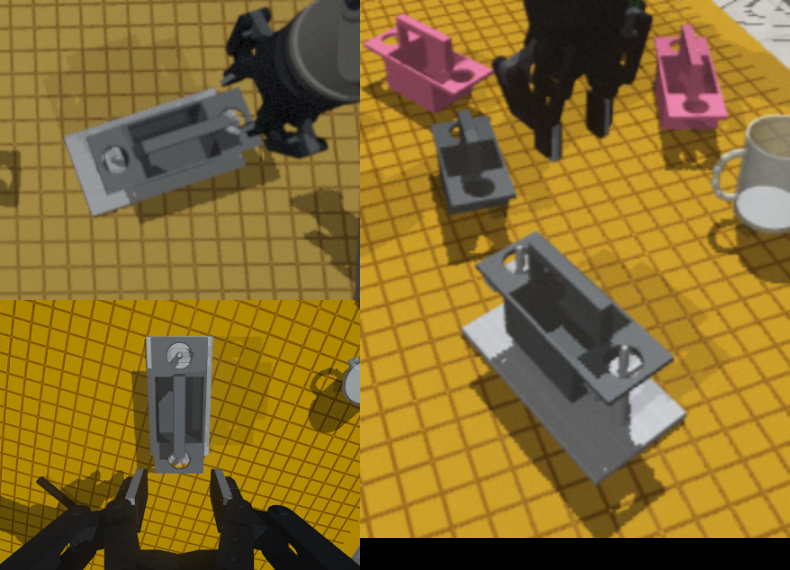

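The trough hangs with a pin through each ear hole, at (521,258) and (626,360) in the side crop. It is level, and its fitted position is within about 2 mm of the stand's middle. The gripper is clear, so I'm handing in.

```bash
python3 -c "
from bench import r
print(r.hand_in())"
```

```text
the job is handed in; nothing more can be done
None
```

The long grey trough hangs on the stand with a pin through each ear hole, about 2 mm from the stand's middle by the last camera fit. The short trough was not touched, and the job was handed in at about 11.5 s; the hand-in call returned no verdict.

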